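Release the test-strip tray and trap it with the other finger

ROBOT

A 6-joint arm with a two-finger parallel gripper is mounted at the origin on a cart in front of the work surface, level with it; the furniture and walls round the work are solid. World frame = base frame: x ahead of the robot, y to its left, z up, the work surface at z = 0. Lengths are in m, angles in rad, forces in N, time in s.
With the tool pointing down it reaches from about 0.35 to 0.925 m from the base axis. Payload 6.4 kg.
Tool frame: the origin (TCP) lies midway between the tips of the shut fingers; the grasp point (between the pads) lies 19 mm behind it; z points along the fingers, y is the line along which they close (so a half turn about z gives the same grasp; the last joint's range is limited). The gripper opens to 94 mm and grips with 3 to 60 N. Pads are 16 mm wide; open, the fingers measure 119 mm over their backs; the gripper's body (75 mm by 177 mm) begins 78 mm behind the grasp point.
Start: joints at [1.065, 0.245, 1.558, -0, 1.339, -0.174], TCP at [0.212, 0.615, 0.205] pointing down, gripper open.
Joint ranges: [-3.13, 3.13], [-1.02, 2.26], [0.13, 2.54], [-0.95, 4.09], [0.21, 2.88], [-2.74, 2.74]. Speed limits (rad/s): [2.57, 2.57, 3.14, 3.14, 3.14, 3.14].

INTERFACE

Orientations are given as a rotation vector (axis times angle).
In Python, from bench import r gives the robot as it stands. Calls block until the motion is done:
- r.reach(position, orientation): joint-space move of the TCP to a pose.
- r.move_l(position, rate=0.15, orientation=None, stop_force=None): straight line of the TCP; orientation=None keeps the orientation; rate is the mean speed in m/s. With stop_force (N) it stops when the force on the tool has changed by that much, and returns True; else False.
- r.move_j(angles): joint-space move.
- r.gripper_to(opening): opening from 0.0 (shut) to 1.0 (fully open); the grip force is fixed at half the most; returns when the fingers have stopped.
- r.dwell(seconds).
- r.ik(position, orientation): joint angles nearest the present ones, or None.
- r.get_state(): the state.
- r.grab_frame(name): name is "scene" or "top" or "wrist"; returns a dict with "color" (384x512x3 uint8, red, green, blue), "z_map" (384x512 float32, m along the optical axis (not along the pixel's ray), 0 where there is no reading), "camera_matrix" (3x3 intrinsics, pixels), "cam_to_world" (4x4, takes a point from camera to world coordinates). Camera axes: x right, y down, z forward; pixel columns grow to the right and rows downward; lengths in m; the calibration is good to about 2 mm. A picture is of the moment at which its call begins.
A pose or a line that the arm cannot do raises r.MotionError and nothing moves.
- r.finish_job(): hands the job in; it is judged then, once.
The state is a dict: "time_s": time; "joint_positions": joint angles; "joint_vel": joint speeds; "tau": joint torques, N m; "eef_pos": TCP position; "tcp_rot": TCP orientation; "force": force on the tool from outside, world axes, zero at the start; "wrist_torque": the same for the moment, N m; "finger_gap": opening from 0.0 (shut) to 1.0 (fully open); "grip_force": force on a finger pad.
Only numpy, scipy, OpenCV 4.12 (cv2) and the standard library are available. Lean on these libraries where they do the work, as an engineer would, in place of code of your own. Each camera call takes 0.05 s, during which the arm holds its last target. There are 200 camera calls.

TASK

Press the release pad of the test-strip dispenser with one fingertip and keep it down, so that its sprung tray pops out, and let the other finger, waiting a short way in front of the upright tab, trap the tray about half way out, before it runs to the end of its slide. Finish holding it like that: the pad still pressed and the tray stopped against the other finger. Do not touch the vial that stands in the tray, pinch or lift anything, or disturb the things around.

Things in the scene. Friction and masses are not known exactly. Their poses are not given: they have to be found in the camera images.
- strip_dispenser: Low aluminium dispenser fixed to the counter, 95 mm (its x) by 130 mm (its y). Origin on the counter straight under the centre of the release pad; the tray slides out along its -x axis; z up. The pad sits on a grey bridge, top 30 mm high (x -18 to 22, y -42 to 22 mm). Rails 30 mm high at y -42 to -32 mm and 22 mm high at y 81 to 88 mm; back wall 22 mm high at x 68 to 75 mm.
- pad_top (a point): Centre of the top of the white ribbed release pad, 26 mm (dispenser x) by 30 mm (dispenser y). Unpressed it is 36 mm above the counter, fully pressed 30 mm (flush with the bridge).
- release_pad (a joint): Travel of the pad in m: 0 up, 0.006 fully down. A spring returns it; 1.5 N to start, 5 N fully down. The tray is let go at about 0.0035. Keep it deeper than 0.002 to the end.
- strip_tray: Sprung steel tray; its front is a panel 104 mm wide, 7 to 29 mm above the counter, and an upright tab straight in front of the pad, 44 mm wide (y -22 to 22 mm), 5 mm thick, up to 66 mm high. Axes as the dispenser's; origin equal to the dispenser's when home. Then the tab's front face is 27 mm and its back 22 mm from the pad's centre; the counter in front is free.
- tab_face (a point): Point on the front face of the upright tab, on its middle line, 46 mm above the counter.
- tray_travel (a joint): How far the tray is out, in m: 0 home (latched), 0.080 end of the slide. When the pad is pressed a spring of 2 to 3 N drives it out at about 70 mm/s; it does not return by itself. It shall be stopped between 0.015 and 0.060.
- test_vial: Test-strip vial, 31 mm across, 63 mm tall, upright and loose in a square white pocket of the tray, 55 mm to the dispenser's +y side of the pad and 12 mm behind it; top 77 mm above the counter. Origin at the centre of its underside. Not to be touched; it rides along with the tray.
- deli_pot: Bystander: small white tub 72 mm across, 71 mm tall, beside the dispenser on its -y side (centre about 0.125 m from the pad). Origin at the centre of its underside.
- twist_timer: Bystander: round kitchen timer 68 mm across, 56 mm tall, beside the dispenser on its +y side (centre about 0.155 m from the pad). Origin at the centre of its underside.
- spice_green: Bystander: spice jar with a green cap, 42 mm across, 99 mm tall, on the left of the counter. Origin at the centre of its underside.
- spice_white: Bystander: spice jar with a white cap, 47 mm across, 98 mm tall, on the left of the counter. Origin at the centre of its underside.
- dish_soap: Bystander: dish soap bottle 47 x 68 mm, 193 mm tall, on the right of the counter. Origin at the centre of its underside.
- dish_brush: Bystander: dish brush 269 mm long, 62 mm high, lying along the left edge of the counter. Origin at the centre of its underside.
- measure_cup: Bystander: steel measuring cup with a strap handle, 53 x 127 mm, 31 mm tall, on the right of the counter. Origin at the centre of its underside.
Not all that is in view belongs to the job. Of the things that look like the strip_dispenser, the larger one is meant.

How it is judged:
On the way:
1. the pad is pressed and the tray has popped out of its latch (value of joint release_pad above 0.002 m and value of joint tray_travel above 0.005 m).
At the end, for the whole second after the job is handed in: The pad is still held down (more than 2 mm), the tray is out between 15 and 60 mm and at rest, a finger presses on the tray's front (more than 0.4 N), and the vial stands upright (within 0.2 rad) in its pocket (value of joint release_pad above 0.002 m and contact force between the fingers and strip_tray above 0.4 N and value of joint tray_travel between 0.015 and 0.06 m and velocity of joint tray_travel between -0.005 and 0.005 m/s and angle between test_vial's own z axis and vertical below 0.2 rad and z of test_vial in the frame of strip_tray below 0.022 m); the arm keeps its last pose, push and grip.
It fails at once if the tray runs out nearly to the end of its slide (beyond 68 mm) (value of joint tray_travel above 0.068 m).
It fails at once if the robot touches the vial (contact force between any of the fingers, the arm and test_vial above 0.3 N).
It fails at once if the vial is lifted out of its pocket or tipped (z of test_vial in the frame of strip_tray above 0.026 m or angle between test_vial's own z axis and vertical above 0.4 rad).
It fails at once if a bystander is moved by more than 15 mm (distance of any of deli_pot, twist_timer, spice_green, spice_white, dish_soap, dish_brush, measure_cup from where it was at the start of the episode above 0.015 m).
It also fails if it takes over 32 s, if anything falls off the work surface, if the arm or the gripper's body presses on something with over 40 N, if the wrist force passes 120 N, or if a joint passes its speed limit or range.

## Working session

There is one attempt and no reset: what is moved stays moved. The work goes in short steps, each a Python script; the robot and the scene stay as the last script left them, time stands still between calls to the robot, and variables do not carry over. Pictures are saved under pics/ and viewed, at most 10 in all, crops included, and the job is handed in when it is done.

```bash
mkdir -p pics; ls; python3 - <<'E'
from bench import r
import cv2,numpy as np
for n in ("top","scene"):
    f=r.grab_frame(n); cv2.imwrite(f"pics/{n}0.png",cv2.resize(f["color"][:,:,::-1],(768,576))); np.savez(f"{n}0.npz",**{k:f[k] for k in("color","z_map","camera_matrix","cam_to_world")})
s=r.get_state();print(s["time_s"],s["tcp_rot"],s["finger_gap"])
E
```

```text
pics
0.1 [-5.18688219e-01 -3.09789934e+00  2.41264909e-03] 0.9979910653057611
```

View pics/top0.png

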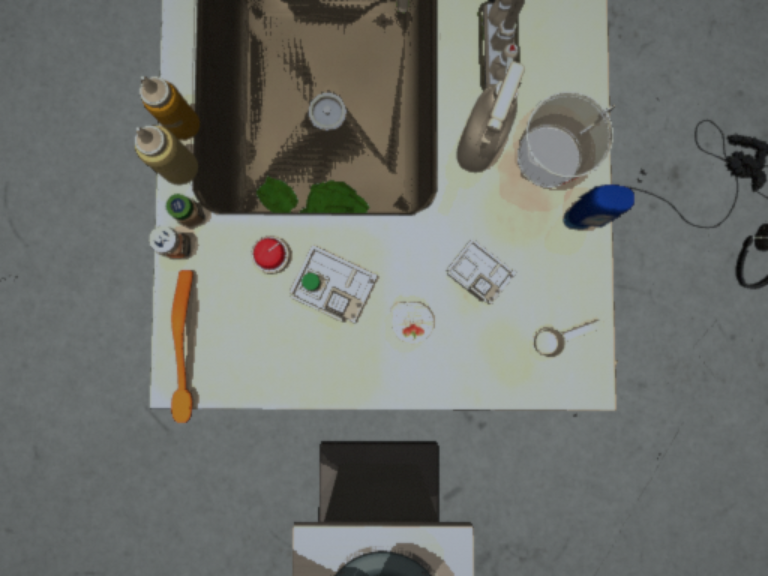

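View pics/scene0.png

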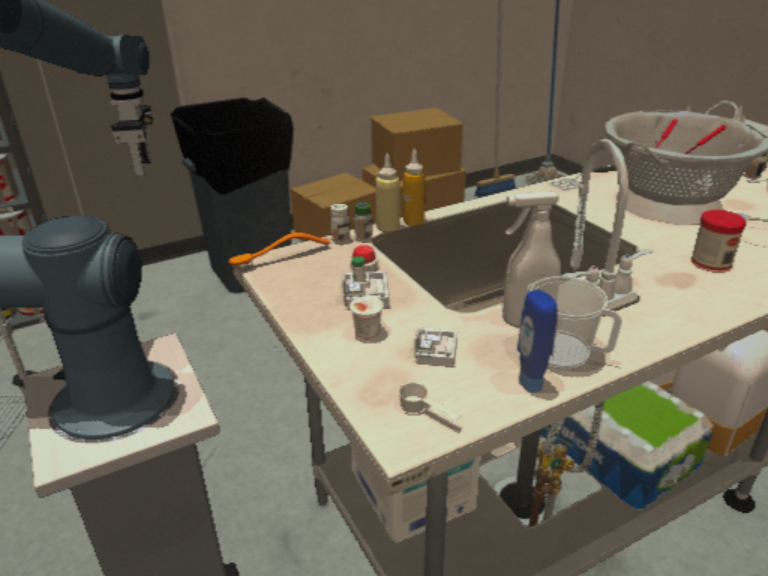

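The top view shows the larger dispenser at about (335,285), with the pad near (340,302), the green-capped vial at (311,282), the tub at (412,320) and the timer at (270,253). The smaller look-alike is at (480,272). I'll enlarge the large one.

```bash
cat > h.py <<'E'
import numpy as np
def cloud(f):
    z=f["z_map"];K=f["camera_matrix"];T=f["cam_to_world"]
    v,u=np.mgrid[:z.shape[0],:z.shape[1]]
    P=np.stack([(u-K[0,2])/K[0,0]*z,(v-K[1,2])/K[1,1]*z,z],-1)
    return P@T[:3,:3].T+T[:3,3]
E
python3 - <<'E'
import numpy as np,cv2
from h import cloud
f=np.load("top0.npz");P=cloud(f)
c=f["color"][155:225,185:265,::-1]
cv2.imwrite("pics/crop.png",cv2.resize(c,None,fx=8,fy=8,interpolation=cv2.INTER_CUBIC))
np.set_printoptions(linewidth=250)
print(P[190,220],P[200,225],f["camera_matrix"][0,0])
print((P[185:218,205:255,2]*1000).round().astype(int))
E
```

```text
[0.57345845 0.09592658 0.00750872] [0.54454485 0.0804357  0.03940575] 435.84850443033974
[[79 76 74 ...  4  0  2]
 [77 76 79 ... -1  1  0]
 [76 79 79 ...  3  2 -2]
 ...
 [-3 -2  2 ... -1 -4  1]
 [ 2  2  2 ... -1  3  1]
 [ 3 -3  0 ...  2  1 -2]]
```

View pics/crop.png

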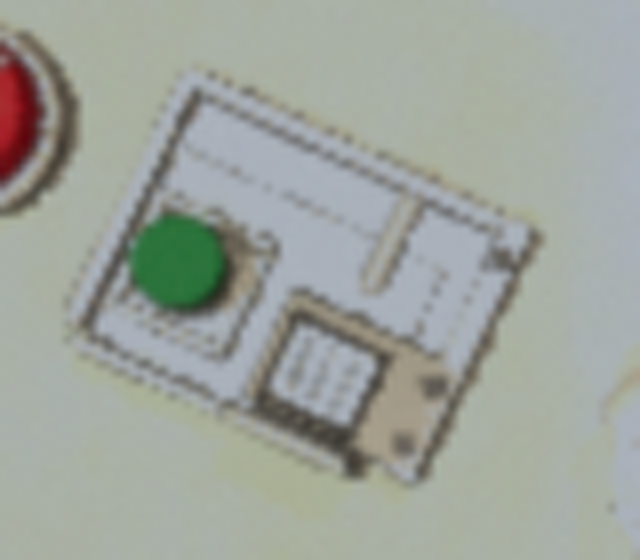

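The crop shows the white ribbed pad at crop (330,372), i.e. pixel (226.2,201.5). The tab edge runs from (255,405) to (355,460), and the vial cap is at (180,262). The outer corners are (198,72), (540,235), (420,480) and (75,330), so yaw is about -25°. Next I'll check these in metres and move above it.

```bash
cat >> h.py <<'E'
def ray(f,u,v,h):
    K=f["camera_matrix"];T=f["cam_to_world"]
    d=T[:3,:3]@np.array([(u-K[0,2])/K[0,0],(v-K[1,2])/K[1,1],1]);o=T[:3,3]
    return o+d*(h-o[2])/d[2]
from scipy.spatial.transform import Rotation as R
def ori(yaw,s):   # tool down, tool y = s * dispenser x axis
    y=s*np.array([np.cos(yaw),np.sin(yaw),0]);z=np.array([0,0,-1.])
    return R.from_matrix(np.stack([np.cross(y,z),y,z],1)).as_rotvec()
E
python3 - <<'E'
from bench import r
import numpy as np,cv2
from h import *
f=np.load("top0.npz");g=lambda x,y,h:ray(f,185+(x+.5)/8-.5,155+(y+.5)/8-.5,h)
pad=g(330,372,.036);vial=g(180,262,.077)
tl,tr,br,bl=g(198,72,.022),g(540,235,.03),g(420,480,.03),g(75,330,.022)
print("pad",pad,"vial",vial)
print("sizes",[np.linalg.norm((a-b)[:2]).round(3) for a,b in((tl,tr),(tr,br),(br,bl),(bl,tl))])
ang=[np.arctan2(*(a-b)[1::-1]) for a,b in((tl,bl),(tr,br))]+[np.arctan2(*(a-b)[1::-1])-np.pi/2 for a,b in((tl,tr),(bl,br))]
print("yaws",np.degrees(ang)); yaw=np.mean(ang)
R2=np.array([[np.cos(yaw),np.sin(yaw)],[-np.sin(yaw),np.cos(yaw)]]);print("vial in disp",R2@(vial-pad)[:2])
p=pad.copy();p[:2]-=.034*R2[0];p[2]=.2
for s in(1,-1):print(s,r.ik(p,ori(yaw,s)))
s=min((1,-1),key=lambda s:9 if r.ik(p,ori(yaw,s)) is None else abs(r.ik(p,ori(yaw,s))[5]))
r.reach(p,ori(yaw,s));print(s,yaw,r.get_state()["time_s"],r.get_state()["eef_pos"])
f=r.grab_frame("wrist");np.savez("w0.npz",**{k:f[k] for k in("color","z_map","camera_matrix","cam_to_world")})
cv2.imwrite("pics/w0.png",cv2.resize(f["color"][:,:,::-1],(768,576)))
E
```

```text
pad [0.54196837 0.07846216 0.036     ] vial [0.57427101 0.12420964 0.077     ]
sizes [np.float64(0.127), np.float64(0.09), np.float64(0.126), np.float64(0.095)]
yaws [-24.68965573 -25.71767726 -25.62084057 -23.22571122]
vial in disp [0.01012179 0.05508032]
1 [-3.90228660e-02 -5.87149334e-02  1.89390651e+00 -4.44089210e-16
  1.30640107e+00  3.94053905e-01]
-1 None
1 -0.43307677116358495 2.2583 [0.51109085 0.09339648 0.20004817]
```

View pics/w0.png

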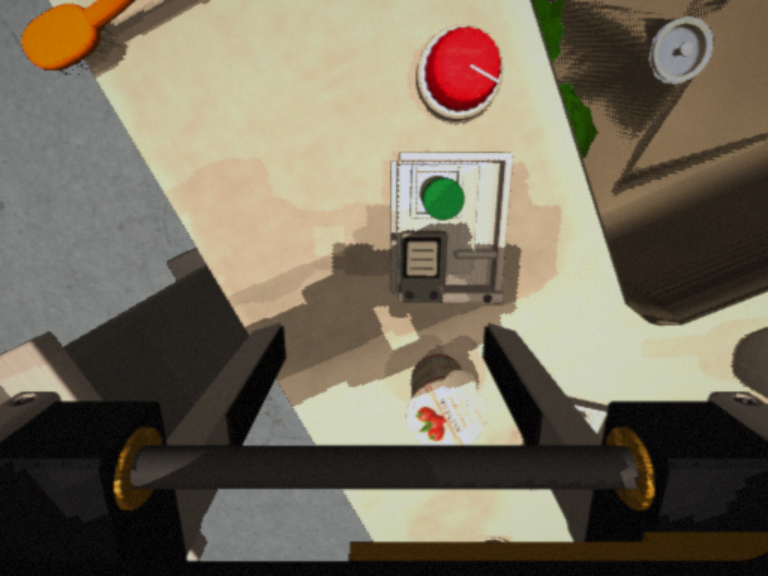

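The wrist view shows the pad at (422,258), the vial cap at (443,199), and the dispenser square to the tool. I'll re-measure the pad, set the opening and descend.

```bash
python3 - <<'E'
from bench import r
import numpy as np,cv2
from h import *
f=np.load("w0.npz");yaw=-.433;g=lambda x,y,h:ray(f,(x+.5)/1.5-.5,(y+.5)/1.5-.5,h)
pw=g(422,258,.036);pt=np.array([.54197,.07846,.036]);print("pad wrist",pw,"vial",g(443,199,.077))
a,b=g(400,154,.022),g(511,154,.022);print("yaw back edge",np.degrees(np.arctan2(*(b-a)[1::-1])))
if np.linalg.norm(pw-pt)<.008:
    pad=(pw+pt)/2;x=np.array([np.cos(yaw),np.sin(yaw),0])
    r.gripper_to(.6)
    p=pad-.034*x;p[2]=.062
    r.move_l(p,rate=.1,orientation=ori(yaw,1))
    s=r.get_state();print(pad,s["eef_pos"],s["finger_gap"],s["force"],s["time_s"])
    for n in("wrist","scene"):
        f=r.grab_frame(n);np.savez(n+"1.npz",**{k:f[k] for k in("color","z_map","camera_matrix","cam_to_world")})
        c=f["color"][:,:,::-1]
        if n=="scene":c=cv2.resize(c[140:260,190:350],(800,600),interpolation=cv2.INTER_CUBIC)
        else:c=cv2.resize(c,(768,576))
        cv2.imwrite(f"pics/{n}1.png",c)
E
```

```text
pad wrist [0.5418233  0.08134185 0.036     ] vial [0.5733328  0.12548208 0.077     ]
yaw back edge -24.782005878297397
[0.54189665 0.07990092 0.036     ] [0.51166095 0.09415527 0.06273263] 0.5983192982003148 [-0.34854512  0.07406941 -0.47106355] 4.5917
```

View pics/wrist1.png

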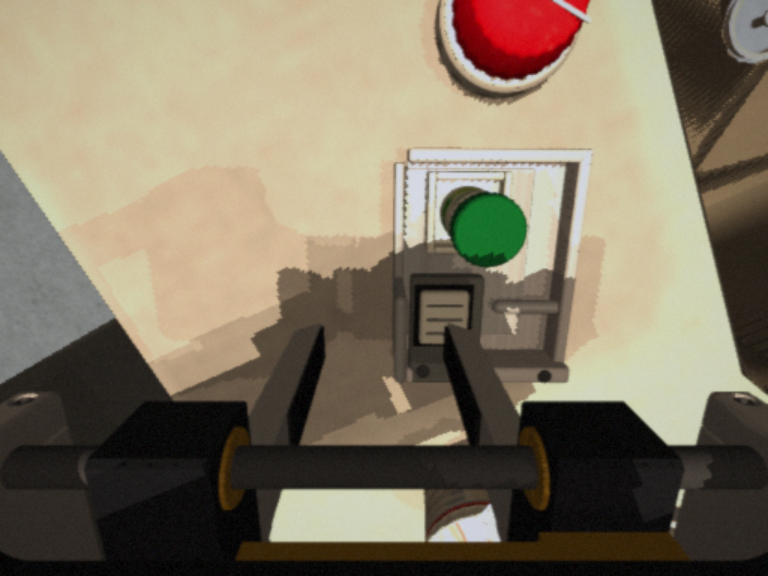

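View pics/scene1.png

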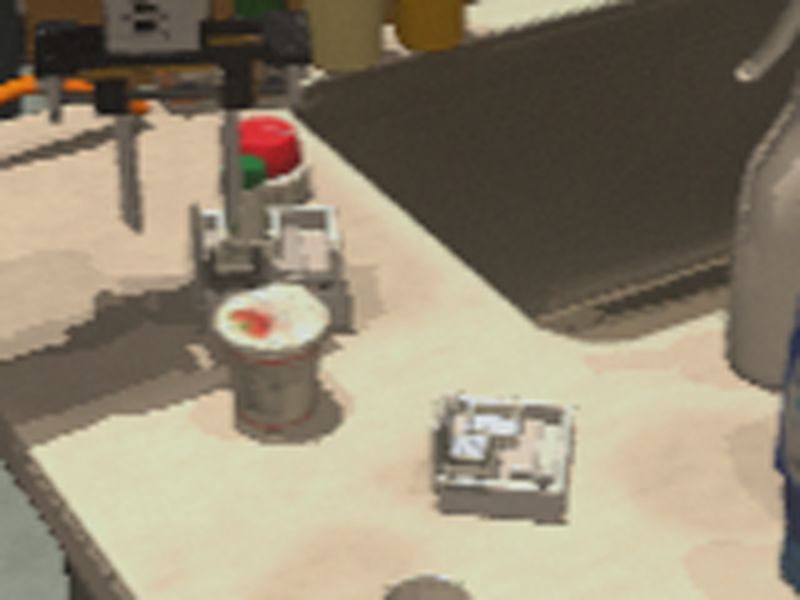

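The right fingertip (445–472, 330) hangs over the ribbed pad (417–473, 285–345). The left fingertip (325, 330) is in front of the tab (x≈400). The scene view agrees. A quick numeric check, then press.

```bash
python3 - <<'E'
from bench import r
import numpy as np
from h import *
f=np.load("wrist1.npz");yaw=-.433;pad=np.array([.5419,.0799,.036])
g=lambda x,y,h:ray(f,(x+.5)/1.5-.5,(y+.5)/1.5-.5,h)
c,s=np.cos(yaw),np.sin(yaw);M=np.array([[c,s],[-s,c]])
for n,u,v,h in(("tipR",445,327,.062),("tipR out",472,327,.062),("tipL",325,327,.062),("pad",444,317,.036),("tabtop L",396,300,.066)):
    print(n,(M@(g(u,v,h)-pad)[:2]*1000).round(1))
E
```

```text
tipR [-4.4  6.9]
tipR out [8.3 6.9]
tipL [-60.9   7. ]
pad [-1.   1.8]
tabtop L [-27.7  21.8]
```

```bash
python3 - <<'E'
from bench import r
import numpy as np,cv2
p=np.array(r.get_state()["eef_pos"]);p[:2]=[.51105,.09415]
p[2]=.040;r.move_l(p,rate=.06)
def show(t):
    s=r.get_state();print(t,s["eef_pos"].round(4) if hasattr(s["eef_pos"],"round") else s["eef_pos"],np.round(s["force"],2),round(s["finger_gap"],3),s["time_s"])
show("above")
p[2]=.0305;print(r.move_l(p,rate=.03,stop_force=7));show("pressed")
r.dwell(.8);show("settled")
for n in("wrist","scene"):
    f=r.grab_frame(n);np.savez(n+"2.npz",**{k:f[k] for k in("color","z_map","camera_matrix","cam_to_world")})
    c=f["color"][:,:,::-1]
    cv2.imwrite(f"pics/{n}2.png",cv2.resize(c[140:220,190:300],(800,582),interpolation=cv2.INTER_CUBIC) if n=="scene" else cv2.resize(c,(768,576)))
E
```

```text
above [0.5107 0.0942 0.0394] [ 0.   -0.52  1.64] 0.603 5.2083
False
pressed [0.512  0.0941 0.0312] [0.88 0.11 4.21] 0.595 5.675
settled [0.5116 0.0942 0.031 ] [0.89 0.14 6.26] 0.6 6.475
```

View pics/wrist2.png

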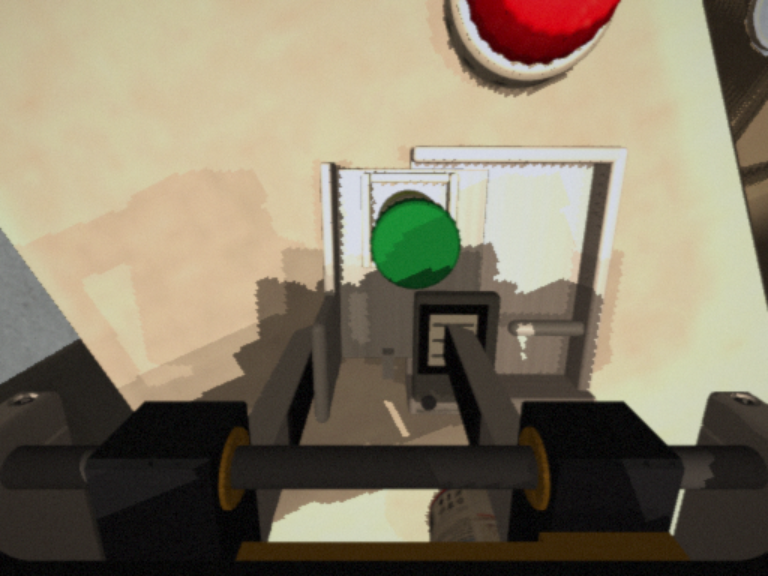

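The tray is out and its tab (315–328, 300–420) is lying against the left finger, with the vial upright in its pocket and the pad down under the right finger. The horizontal force reading is ambiguous, since friction on the pad affects it. I'll nudge 2 mm towards the tray to make sure of the contact and go slightly deeper.

```bash
python3 - <<'E'
from bench import r
import numpy as np
from h import *
x=np.array([np.cos(-.433),np.sin(-.433),0]);pad=np.array([.5419,.0799,.036])
p=np.array([.51105,.09415,.0300])
def show(t):
    F=[];E=[]
    for _ in range(5):
        r.dwell(.08);s=r.get_state();F.append(s["force"]);E.append(s["eef_pos"])
    F=np.mean(F,0);print(t,np.mean(E,0).round(4),F.round(2),"along x:",(F@x).round(2),s["grip_force"],s["time_s"])
show("now")
for d in(.001,.002,.003):
    r.move_l(p+d*x,rate=.02);show(d)
f=r.grab_frame("wrist");g=lambda u,v,h:ray(f,(u+.5)/1.5-.5,(v+.5)/1.5-.5,h)
import cv2;cv2.imwrite("pics/w3.png",cv2.resize(f["color"][:,:,::-1],(768,576)))
E
```

```text
now [0.5116 0.0942 0.031 ] [1.43 0.67 5.78] along x: 1.02 3.389150609727949 6.9917
0.001 [0.5117 0.0941 0.0303] [-0.34  1.61  7.29] along x: -0.98 4.089308758702828 7.6583
0.002 [0.5118 0.0941 0.0303] [-3.79  2.9  10.32] along x: -4.66 6.466539547545835 8.325
0.003 [0.5119 0.094  0.0303] [-7.33  4.24 13.65] along x: -8.43 8.615103343036026 8.9917
```

View pics/w3.png

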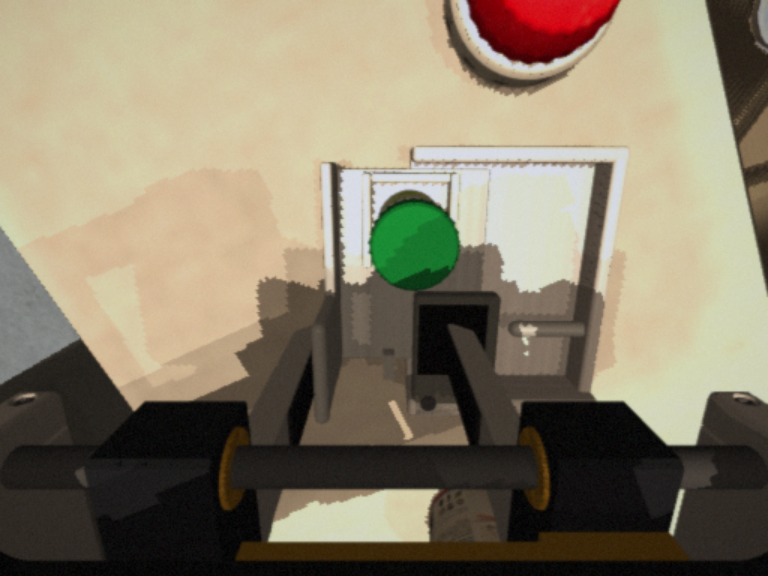

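The tray is still stopped against the left finger about 34 mm out. The pad is bottomed, flush and dark in its frame at (450,340), and the vial is untouched. The contact force along the slide is now clear, so I'm handing it in.

```bash
python3 - <<'E'
from bench import r
r.dwell(.5);s=r.get_state();print(s["force"],s["eef_pos"],s["time_s"]);print(r.finish_job())
E
```

```text
[-7.04323742  3.89726945 14.35098961] [0.51189819 0.09400795 0.0303088 ] 9.5417
the job is handed in; nothing more can be done
None
```

I handed the job in with one fingertip holding the pad down and the tray stopped against the other, about 34 mm out by the pictures; the vial looked upright and untouched, and the result of the judging was not shown.

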